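# Size a bush in the stepped gauge

## Task

Find the size of the brass bush that stands in the blue tray: take it by its neck and try it upright, foot down, in the pockets of the stepped gauge one after another, starting with the smallest, resting it on each and pressing only gently, never forcing it. Leave it fully home in the first pocket it enters, let go of it, and leave the two spare bushes in the black tray, the screwdriver and the jar alone.

Things in the scene. Friction and masses are not known exactly. Their poses are not given: they have to be found in the camera images.
- bush_a: one of three brass bushes that look alike. Upright it is a round foot 12 mm tall with a slimmer neck on top of it, 20 mm in diameter and 32 mm tall (44 mm overall); 0.06 to 0.13 kg. The foot is 30, 33 or 36 mm in diameter, each bush different; which of them this one is, is not marked. The foot's lower edge has a 1 mm chamfer. It stands upright. Origin: centre of the underside, z up along its axis
- bush_b: one of three brass bushes that look alike. Upright it is a round foot 12 mm tall with a slimmer neck on top of it, 20 mm in diameter and 32 mm tall (44 mm overall); 0.06 to 0.13 kg. The foot is 30, 33 or 36 mm in diameter, each bush different; which of them this one is, is not marked. The foot's lower edge has a 1 mm chamfer. It stands upright. Origin: centre of the underside, z up along its axis
- bush_c: one of three brass bushes that look alike. Upright it is a round foot 12 mm tall with a slimmer neck on top of it, 20 mm in diameter and 32 mm tall (44 mm overall); 0.06 to 0.13 kg. The foot is 30, 33 or 36 mm in diameter, each bush different; which of them this one is, is not marked. The foot's lower edge has a 1 mm chamfer. It stands upright. Origin: centre of the underside, z up along its axis
- gauge: metal stepped gauge fixed to the bench, 70 mm (x) by 200 mm (y): four stairs in a row, each 50 mm long, 18, 22, 26 and 30 mm high, with one round pocket in the middle of each. The lowest stair, at its +y end, has the smallest pocket; stairs and pockets grow towards -y. A foot enters the pocket that is 1 mm wider than it, and no smaller one. Rigid. Origin: centre of the underside, z up
- step1 (a point): centre of the mouth of pocket 1 of the gauge, the smallest: a round blind pocket 28 mm in diameter with a 1 mm chamfer, 10 mm deep with a flat floor, in a stair whose top is 18 mm above the bench. z up, x and y as the gauge's
- step2 (a point): centre of the mouth of pocket 2 of the gauge: a round blind pocket 31 mm in diameter with a 1 mm chamfer, 10 mm deep with a flat floor, in a stair whose top is 22 mm above the bench. z up, x and y as the gauge's
- step3 (a point): centre of the mouth of pocket 3 of the gauge: a round blind pocket 34 mm in diameter with a 1 mm chamfer, 10 mm deep with a flat floor, in a stair whose top is 26 mm above the bench. z up, x and y as the gauge's
- step4 (a point): centre of the mouth of pocket 4 of the gauge, the largest: a round blind pocket 37 mm in diameter with a 1 mm chamfer, 10 mm deep with a flat floor, in a stair whose top is 30 mm above the bench. z up, x and y as the gauge's
- blue_tray: shallow open blue plastic tray fixed to the bench, 130 x 130 mm, 16 mm high, walls and floor 4 mm thick; the bush to be sized stands in it. Origin: centre of the underside
- black_tray: shallow open black plastic tray fixed to the bench, 100 mm (x) by 170 mm (y), 16 mm high, walls and floor 4 mm thick; the two spare bushes stand in it. Origin: centre of the underside
- screwdriver: loose screwdriver with a red handle lying on the bench beside the gauge, about 0.2 m long, to be left alone. Origin: under its middle, x along it towards the tip
- flux_jar: loose amber glass jar with a white lid, 44 mm in diameter, 45 mm high, to be left alone. Origin: centre of the underside

How it is judged:
By the outcome, as a careful person would: the job done as asked, in the order asked, and still so for the second after the job is handed in, with the robot touching nothing.
It also fails if it takes over 72 s, if anything falls off the work surface, if the arm or the gripper's body presses on something with over 40 N, if the wrist force passes 120 N, or if a joint passes its speed limit or range.

## Robot

A 7-joint arm with a two-finger parallel gripper is mounted at the origin on the work surface. World frame = base frame: x ahead of the robot, y to its left, z up, the work surface at z = 0. Lengths are in m, angles in rad, forces in N, time in s.
With the tool pointing down it reaches from about 0.425 to 0.925 m from the base axis. Payload 6.8 kg.
Tool frame: the origin (TCP) lies midway between the tips of the shut fingers; the grasp point (between the pads) lies 19 mm behind it; z points along the fingers, y is the line along which they close (so a half turn about z gives the same grasp; the last joint's range is limited). The gripper opens to 88 mm and grips with 3 to 60 N. Pads are 20 mm wide; open, the fingers measure 115 mm over their backs; the gripper's body (75 mm by 178 mm) begins 61 mm behind the grasp point.
Start: joints at [-1.322, 0.477, 0.022, 1.555, -0.011, 1.109, -0.083], TCP at [0.236, 0.633, 0.223] pointing down, gripper open.
Joint ranges: [-2.96, 2.96], [-0.34, 2.1], [-1.41, 1.46], [0.24, 2.44], [-1.37, 4.51], [0.17, 1.92], [-2.96, 2.96]. Speed limits (rad/s): [2.39, 2.39, 3.14, 3.14, 3.14, 3.14, 3.14].

## Interface

Orientations are given as a unit quaternion [w, x, y, z].
In Python, from plant import arm gives the robot as it stands.
- The arm moves only by the tool arm_command, never from a script. Its argument "moves" is a list that holds one entry, the list of rows, each a list of 5 numbers: the opening, from 0 (shut) to 1 (fully open), then the shift along the tool's x, y, z in cm, then the turn about the tool's z in rad. In form: [[[gripper, tx, ty, tz, yaw], ...]]. A call has 1 to 20 rows; each row shifts and turns the commanded pose from where the row before left it, along the tool's axes as they then stand; what a row does not reach is not made up. A row lasts 1/8 s, in which the tool goes at most 62.5 mm and 10.7 degrees, less where a joint would pass 70% of its speed; a pose out of reach is approached as far as the arm can. A call is refused whole if a number of a shift passes 6.25 or a number of a turn 0.188, either way. A call with a gripper value outside its range is refused whole. The fingers move at their own pace and stop on an object; the grip force is fixed at half the most. Time passes only in rows, so rows that do not move let the fingers close. It gives the time, the measured TCP pose, the force, the opening and the grip force at its end, in the units of the state.
- arm.read_state(): the state, without advancing time (a new reading comes with each control period).
- arm.get_image(name): name is "side" or "top" or "wrist"; returns a dict with "image" (420x560x3 uint8, blue, green, red), "range_z" (420x560 float32, m along the optical axis (not along the pixel's ray), 0 where there is no reading), "intrinsics" (3x3 intrinsics, pixels), "distortion" ([k1, k2, p1, p2, k3] as OpenCV has them; the pictures are not rectified), "origin" and "rotation" of the camera in the world; the wrist camera has in their place "hand_eye" (4x4, takes a point from camera to tool coordinates, whose origin is the TCP and whose axes are the flange's). Camera axes: x right, y down, z forward; pixel columns grow to the right and rows downward; lengths in m; the calibration is good to about 2 mm. A picture is of the moment at which its call begins: read the wrist's pose just before it.
- arm.job_done(): hands the job in; it is judged then, once.
The state is a dict: "time": time; "joint_pos": joint angles; "joint_velocities": joint speeds; "joint_torque": joint torques, N m; "ee_pos": TCP position; "tcp_rot": TCP orientation; "wrist_force": force on the tool from outside, world axes, zero at the start; "wrist_torque": the same for the moment, N m; "gripper_width": finger opening in m; "grip_force": force on a finger pad.
Only numpy, scipy, OpenCV 4.12 (cv2) and the standard library are available. Lean on these libraries where they do the work, as an engineer would, in place of code of your own. Each camera call takes 0.05 s, during which the arm holds its last target. There are 200 camera calls.

## Working session

There is one attempt and no reset: what is moved stays moved. The work goes in short steps, Python scripts to look and compute and a tool call to move; the robot and the scene stay as the last step left them, time stands still between calls to the robot, and variables do not carry over. Pictures are saved under pics/ and viewed, at most 10 in all, crops included, and the job is handed in when it is done.

Besides the shell and the picture viewer there is one more tool, called after "Call:" as a command line: name --argument value ..., lists and objects as JSON in quotes. arm_command: Moves the arm, as the interface text tells. Its arguments: {"type":"object","properties":{"moves":{"type":"array"}},"required":["moves"]}

```bash
mkdir -p pics; ls
python3 - <<'E'
from plant import arm
import cv2,numpy as np
s=arm.read_state();print({k:np.round(v,3).tolist() for k,v in s.items()})
for n in("top","side"):
    d=arm.get_image(n);cv2.imwrite(f"pics/{n}0.png",d["image"]);np.savez(f"{n}0.npz",**d)
    print(n,d["origin"],d["rotation"],d["intrinsics"],d["distortion"])
E
```

```text
pics
{'time': 0.0, 'joint_pos': [-1.322, 0.478, 0.022, 1.556, -0.011, 1.109, -0.083], 'joint_velocities': [-0.001, -0.001, 0.001, -0.002, 0.002, 0.002, 0.0], 'joint_torque': [-0.0, -58.286, 1.535, -27.262, -0.054, 0.017, 0.0], 'ee_pos': [0.236, 0.632, 0.222], 'tcp_rot': [-0.0, 0.177, 0.984, -0.001], 'wrist_force': [-1.206, 0.718, -0.525], 'wrist_torque': [0.04, 0.023, 0.04], 'grip_force': 0.0, 'gripper_width': 0.088}
top [0.46739986 0.0611605  0.83229751] [-0.07275137  0.70783994 -0.7004607   0.05499698] [[394.11767973   0.         284.11171453]
 [  0.         394.11767973 205.72019248]
 [  0.           0.           1.        ]] [0.00854682 0.         0.         0.         0.        ]
side [ 0.36776027 -0.60107292  0.86329361] [-0.35612981  0.91956721 -0.15204206  0.06671515] [[485.5438761    0.         274.97545551]
 [  0.         485.5438761  213.97119171]
 [  0.           0.           1.        ]] [-0.16202966  0.          0.          0.          0.        ]
```

View pics/top0.png

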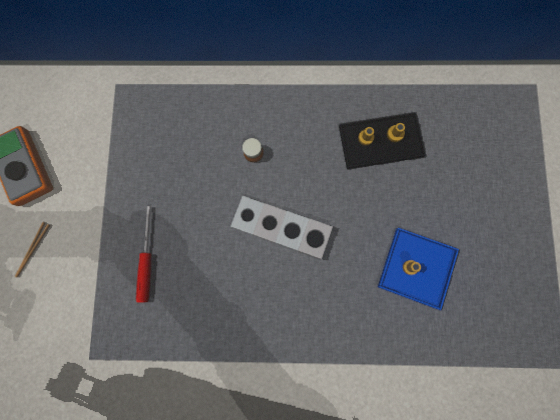

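View pics/side0.png

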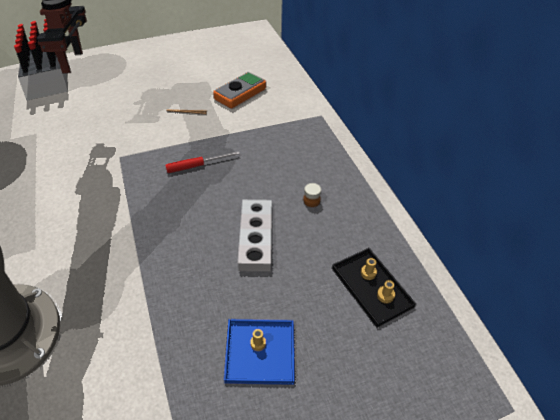

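```bash
cat > h.py <<'E'
import numpy as np,cv2
from scipy.spatial.transform import Rotation as R
def q(v): return R.from_quat([v[1],v[2],v[3],v[0]]).as_matrix()
def pose(d,st=None):
    if "hand_eye" in d and st is not None:
        H=np.array(d["hand_eye"]);Rt=q(st["tcp_rot"]);return Rt@H[:3,3]+st["ee_pos"],Rt@H[:3,:3]
    return np.array(d["origin"]),q(np.array(d["rotation"]))
def cast(d,uv,z,st=None):
    o,M=pose(d,st)
    uv=np.asarray(uv,float).reshape(-1,1,2)
    p=cv2.undistortPoints(uv,np.array(d["intrinsics"]),np.array(d["distortion"])).reshape(-1,2)
    r=np.c_[p,np.ones(len(p))]@M.T
    return o+r*((z-o[2])/r[:,2])[:,None]
def brass(im):
    h=cv2.cvtColor(im,cv2.COLOR_BGR2HSV);return cv2.inRange(h,(12,90,70),(35,255,255))
def blobs(m,amin):
    c,_=cv2.findContours(m,cv2.RETR_EXTERNAL,cv2.CHAIN_APPROX_NONE);return [k for k in c if cv2.contourArea(k)>amin]
E
python3 - <<'E'
from h import *
for n in("top","side"):
    d=dict(np.load(f"{n}0.npz"));im=d["image"];g=im.max(2)
    print(n)
    hsv=cv2.cvtColor(im,cv2.COLOR_BGR2HSV)
    b=blobs(cv2.inRange(hsv,(105,150,60),(130,255,255)),1500)
    for k in b:
        r=cv2.minAreaRect(k)
        if r[0][1]>200: print(" blue",np.round(r[0]),cast(d,[r[0]],.016).round(4), cast(d,cv2.boxPoints(r),.016)[:,:2].round(3).tolist())
    for k in blobs(brass(im),25):
        e,_=cv2.minEnclosingCircle(k);print(" brass",np.round(e,1),cv2.contourArea(k),cast(d,[e],.03).round(4))
    # gauge: bright, low-saturation; dark holes within
    m=cv2.inRange(hsv,(0,0,130),(180,40,255))
    cs,hi=cv2.findContours(m,cv2.RETR_CCOMP,cv2.CHAIN_APPROX_NONE)
    for i,k in enumerate(cs):
        if hi[0][i][3]>=0 and 40<cv2.contourArea(k)<800:
            e=cv2.fitEllipse(k)
            print(" hole",np.round(e[0],1),np.round(e[1],1),cast(d,[e[0]],.024).round(4))
E
```

```text
top
 blue [419. 268.] [[ 0.4901 -0.1917  0.016 ]] [[0.449, -0.105], [0.574, -0.151], [0.531, -0.279], [0.41, -0.231]]
 brass [411.5 266.5] 164.5 [[ 0.4929 -0.1735  0.03  ]]
 brass [ 30.  249.3] 144.5 [[0.5189 0.6031 0.03  ]]
 brass [366.2 135.1] 201.5 [[ 0.7682 -0.0904  0.03  ]]
 brass [396.5 131.5] 237.5 [[ 0.7765 -0.1547  0.03  ]]
 hole [314.8 238.2] [19.5 20.2] [[0.5479 0.0187 0.024 ]]
 hole [291.9 230.2] [17.7 18. ] [[0.564  0.0658 0.024 ]]
 hole [269.3 222.3] [16.4 16.9] [[0.58   0.1128 0.024 ]]
 hole [247.2 214.7] [14.6 14.8] [[0.5955 0.1591 0.024 ]]
 hole [ 36.7 241.2] [10.8 84.9] [[0.5361 0.5953 0.024 ]]
side
 blue [260. 351.] [[ 0.4895 -0.1969  0.016 ]] [[0.408, -0.237], [0.447, -0.108], [0.578, -0.155], [0.529, -0.28]]
 blue [420. 210.] [[0.9748 0.0305 0.016 ]] [[1.061, 1.272], [2.447, 1.048], [0.966, -0.528], [0.486, -0.334]]
 brass [257.5 339.9] 200.5 [[ 0.4914 -0.1794  0.03  ]]
 brass [386.1 290.8] 279.5 [[ 0.7762 -0.1591  0.03  ]]
 brass [368.9 268.2] 234.0 [[ 0.7678 -0.0953  0.03  ]]
 brass [310.5 198.5] 53.5 [[0.7263 0.1369 0.03  ]]
 brass [186.  111.5] 54.0 [[0.5149 0.5811 0.03  ]]
 hole [254. 254.] [14.2 17.8] [[0.5485 0.0239 0.024 ]]
 hole [254.8 237.2] [12.1 15.7] [[0.5644 0.0687 0.024 ]]
 hole [255.4 221.8] [10.7 14. ] [[0.5798 0.1124 0.024 ]]
 hole [256.  207.4] [ 9.2 12.3] [[0.5949 0.1555 0.024 ]]
 hole [189.2 111.4] [ 6.  57.8] [[0.5251 0.5871 0.024 ]]
```

Call:
arm_command --moves '[[[0.5,0,0,0,0.1714],[0.5,0,0,0,0.1714],[0.5,0,0,0,0.1714],[0.5,0,0,0,0.1714],[0.5,0,0,0,0.1714],[0.5,0,0,0,0.1714],[0.5,0,0,0,0.1714],[0.5,0,0,0,0.1714],[0.5,0,0,0,0.1714]]]'

```text
time: 1.23
ee_pos: [0.2355, 0.6322, 0.2221]
tcp_rot: [0.0, 0.815, 0.58, -0.0]
wrist_force: [-0.0, -0.5, -1.5]
gripper_width: 0.0439
grip_force: 0.0
```

Call:
arm_command --moves '[[[0.5,-2.54,3.08,0,0],[0.5,-2.54,3.08,0,0],[0.5,-2.54,3.08,0,0],[0.5,-2.54,3.08,0,0],[0.5,-2.54,3.08,0,0],[0.5,-2.54,3.08,0,0],[0.5,-2.54,3.08,0,0],[0.5,-2.54,3.08,0,0],[0.5,-2.54,3.08,0,0],[0.5,-2.54,3.08,0,0],[0.5,-2.54,3.08,0,0],[0.5,-2.54,3.08,0,0],[0.5,-2.54,3.08,0,0],[0.5,-2.54,3.08,0,0],[0.5,-2.54,3.08,0,0],[0.5,-2.54,3.08,0,0],[0.5,0,0,0,0],[0.5,0,0,0,0]]]'

```text
time: 3.48
ee_pos: [0.5705, 0.0895, 0.2223]
tcp_rot: [-0.0, 0.813, 0.582, -0.0]
wrist_force: [0.6, 0.0, 0.0]
gripper_width: 0.0437
grip_force: 0.0
```

Run:
```python
from h import *
from plant import arm
s=arm.read_state();d=arm.get_image("wrist")
print(s["ee_pos"],q(s["tcp_rot"]).round(3).tolist(),s["joint_pos"],d["hand_eye"])
cv2.imwrite("pics/w1.png",d["image"]);np.savez("w1.npz",**d);np.savez("s1.npz",**s)
```

```text
[0.57050042 0.08951025 0.22225379] [[0.322, 0.947, -0.001], [0.947, -0.322, 0.0], [-0.0, -0.001, -1.0]] [-0.72106267  0.35399262  0.58549124  1.82447911 -0.22583534  1.03070931
 -0.37514777] [[ 2.33241787e-04 -9.69928475e-01 -2.43390014e-01  6.62857114e-02]
 [ 9.99999946e-01  2.82627114e-04 -1.67986810e-04 -3.67083320e-04]
 [ 2.31723808e-04 -2.43389962e-01  9.69928489e-01 -1.61362074e-01]
 [ 0.00000000e+00  0.00000000e+00  0.00000000e+00  1.00000000e+00]]
```

View pics/w1.png

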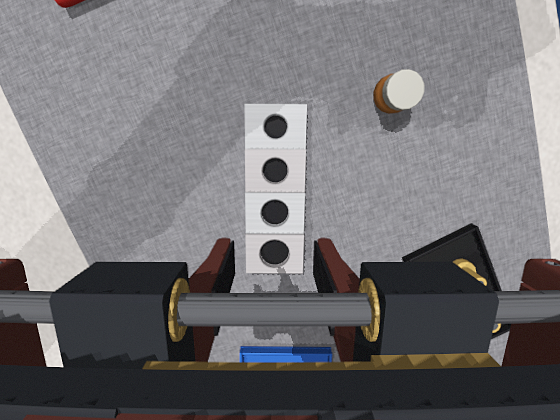

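```bash
cat >> h.py <<'E'
def holes(d,st=None,thr=80,zs=None):
    g=d["image"].max(2);m=cv2.inRange(g,0,thr);out=[]
    for k in cv2.findContours(m,cv2.RETR_LIST,cv2.CHAIN_APPROX_NONE)[0]:
        if len(k)<20: continue
        e=cv2.fitEllipse(k);a=cv2.contourArea(k)
        if a>80 and abs(a/(np.pi*e[1][0]*e[1][1]/4)-1)<.06 and e[1][0]/e[1][1]>.6: out.append((e[0],e[1],a))
    return out
E
python3 - <<'E'
from h import *
s=dict(np.load("s1.npz"));Z=[.018,.022,.026,.030]
for n in("w1","top0","side0"):
    d=dict(np.load(n+".npz"));im=d["image"]
    if n!="w1":
        hs={"top0":[(247.2,214.7),(269.3,222.3),(291.9,230.2),(314.8,238.2)],"side0":[(256,207.4),(255.4,221.8),(254.8,237.2),(254,254)]}[n]
    else:
        h=sorted([x for x in holes(d,thr=100) if 240<x[0][0]<310 and 100<x[0][1]<270],key=lambda x:x[0][1]);print([(np.round(x[0],1),np.round(x[1],1)) for x in h]);hs=[x[0] for x in h]
    P=np.array([cast(d,[u],z,s if n=="w1" else None)[0] for u,z in zip(hs,Z)]);print(n,P.round(4).tolist(),np.linalg.norm(np.diff(P[:,:2],axis=0),axis=1))
    v=P[0]-P[-1];print("axis angle of gauge x",np.arctan2(v[1],v[0])-np.pi/2,"mid",P.mean(0))
E
```

```text
[(array([274.9, 126.1]), array([22.2, 22.6])), (array([274.6, 169.6]), array([23.6, 23.9])), (array([274.2, 211.5]), array([23.3, 26.1])), (array([273.6, 251.9]), array([23.5, 28.5]))]
w1 [[0.5958, 0.1614, 0.018], [0.5797, 0.1152, 0.022], [0.5635, 0.0688, 0.026], [0.5469, 0.0222, 0.03]] [0.04900537 0.04913148 0.04945922]
axis angle of gauge x -0.3381434784084896 mid [0.57146123 0.09189731 0.024     ]
top0 [[0.5965, 0.1598, 0.018], [0.5803, 0.1129, 0.022], [0.5638, 0.0658, 0.026], [0.5474, 0.019, 0.03]] [0.04967997 0.0499031  0.04955541]
axis angle of gauge x -0.3354561086373904 mid [0.57198414 0.0893654  0.024     ]
side0 [[0.5965, 0.1608, 0.018], [0.5802, 0.114, 0.022], [0.564, 0.0671, 0.026], [0.5472, 0.0194, 0.03]] [0.0495167  0.04964391 0.050625  ]
axis angle of gauge x -0.33497883401599715 mid [0.57198807 0.09033093 0.024     ]
```

Call:
arm_command --moves '[[[0.5,-3.95,0.16,1,0],[0.5,-3.95,0.16,1,0],[0.5,-3.95,0.16,1,0],[0.5,-3.95,0.16,1,0],[0.5,-3.95,0.16,1,0],[0.5,-3.95,0.16,1,0],[0.5,-3.95,0.16,1,0],[0.5,0,0,0,0],[0.5,0,0,0,0]]]'

```text
time: 4.65
ee_pos: [0.4929, -0.1748, 0.1526]
tcp_rot: [-0.0, 0.813, 0.583, 0.0]
wrist_force: [0.1, 0.5, -0.5]
gripper_width: 0.044
grip_force: 0.0
```

Run:
```python
from h import *
from plant import arm
s=arm.read_state();d=arm.get_image("wrist")
print(s["ee_pos"],s["wrist_force"])
cv2.imwrite("pics/w2.png",d["image"]);np.savez("w2.npz",**d);np.savez("s2.npz",**s)
```

```text
[ 0.49289509 -0.17479874  0.15264063] [ 0.08939708  0.49965263 -0.4781219 ]
```

View pics/w2.png

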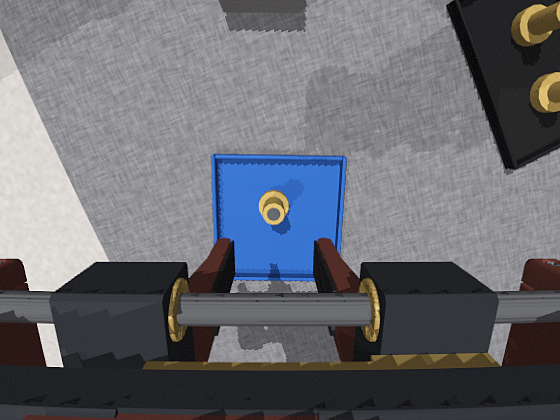

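Run:
```python
from h import *
d=dict(np.load("w2.npz"));s=dict(np.load("s2.npz"));im=d["image"]
m=brass(im);m[:180]=0;m[240:]=0;m[:,:240]=0;m[:,310:]=0
cs,hi=cv2.findContours(m,cv2.RETR_CCOMP,cv2.CHAIN_APPROX_NONE)
Rt=q(s["tcp_rot"])
for k,h in zip(cs,hi[0]):
    if len(k)<15: continue
    e=cv2.fitEllipse(k);c=e[0]
    print(h[3],np.round(c,1),np.round(e[1],1),cv2.boundingRect(k))
    for z in(.048,.016):
        p=cast(d,[c],z,s)[0];print("  z",z,p.round(4),"tool",(Rt.T@(p-s["ee_pos"])).round(4))
o=max(cs,key=cv2.contourArea);x,y,w,hh=cv2.boundingRect(o)
# foot width at z=.016 using bounding columns at the widest row
P=cast(d,[(x,y+w/2),(x+w,y+w/2)],.016,s);print("foot diameter approx",np.linalg.norm(P[1]-P[0]))
```

```text
-1 [273.2 206.3] [28.3 32.9] (259, 190, 30, 34)
  z 0.048 [ 0.4939 -0.1694  0.048 ] tool [ 0.0054 -0.0008  0.1046]
  z 0.016 [ 0.4915 -0.1763  0.016 ] tool [-0.002  -0.0008  0.1366]
0 [273.1 213.8] [14.  14.2] (266, 207, 15, 15)
  z 0.048 [ 0.4916 -0.1758  0.048 ] tool [-0.0014 -0.0009  0.1046]
  z 0.016 [ 0.489  -0.1834  0.016 ] tool [-0.0096 -0.0009  0.1366]
foot diameter approx 0.029491914412996416
```

Call:
arm_command --moves '[[[0.5,-0.14,-0.09,1.2,0],[0.5,0,0,1.2,0],[0.5,0,0,1.2,0],[0.5,0,0,1.2,0],[0.5,0,0,1.2,0],[0.5,0,0,1.2,0],[0.5,0,0,1.2,0],[0.5,0,0,1.2,0],[0.5,0,0,1.2,0],[0.5,0,0,1.2,0],[0.5,0,0,0.6,0],[0.5,0,0,0.55,0],[0.5,0,0,0,0],[0.5,0,0,0,0]]]'

```text
time: 6.45
ee_pos: [0.4913, -0.1776, 0.0214]
tcp_rot: [0.0, 0.813, 0.582, 0.0]
wrist_force: [-0.7, -0.9, -0.3]
gripper_width: 0.0437
grip_force: 0.0
```

Call:
arm_command --moves '[[[0.0,0,0,0,0],[0.0,0,0,0,0],[0.0,0,0,0,0],[0.0,0,0,0,0],[0,0,0,0,0],[0,0,0,0,0]]]'

```text
time: 7.2
ee_pos: [0.4912, -0.1775, 0.0213]
tcp_rot: [0.0, 0.813, 0.582, 0.0]
wrist_force: [-0.5, 0.6, 2.4]
gripper_width: 0.0194
grip_force: 30.0
```

Call:
arm_command --moves '[[[0,0,0,-1.5,0],[0,0,0,-2.5,0],[0,0,0,-2,0],[0,1.54,-0.09,0,0],[0,3,-0.08,0,0],[0,3,-0.08,0,0],[0,3,-0.08,0,0],[0,3,-0.08,0,0],[0,3,-0.08,0,0],[0,3,-0.08,0,0],[0,3,-0.08,0,0],[0,3,-0.08,0,0],[0,3,-0.08,0,0],[0,3,-0.08,0,0],[0,3,-0.05,0,0],[0,0.9,0,0,0.008],[0,0,0,0,0],[0,0,0,0,0]]]'

```text
time: 9.45
ee_pos: [0.5961, 0.1593, 0.081]
tcp_rot: [0.0, 0.816, 0.578, -0.001]
wrist_force: [0.0, 0.3, -0.5]
gripper_width: 0.0198
grip_force: 30.0
```

Run:
```python
from h import *
from plant import arm
s=arm.read_state();d=arm.get_image("wrist")
print(s["ee_pos"],q(s["tcp_rot"]).round(4).tolist())
cv2.imwrite("pics/w3.png",d["image"]);np.savez("w3.npz",**d);np.savez("s3.npz",**s)
for n in("top","side"): np.savez(n+"3.npz",**arm.get_image(n))
```

```text
[0.59608927 0.15928085 0.08098942] [[0.332, 0.9433, -0.0006], [0.9433, -0.332, -0.0009], [-0.001, -0.0003, -1.0]]
```

View pics/w3.png

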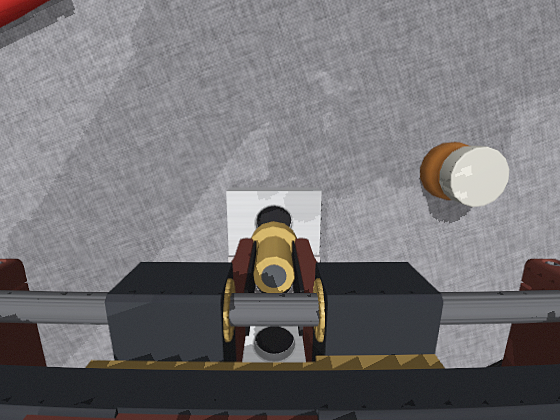

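Run:
```python
from h import *
d=dict(np.load("w3.npz"));s=dict(np.load("s3.npz"));im=d["image"]
Rt=q(s["tcp_rot"]);ez=s["ee_pos"][2]
T=lambda uv,z:((cast(d,uv,z,s)-s["ee_pos"])@Rt).round(4)
g=im.max(2);hsv=cv2.cvtColor(im,cv2.COLOR_BGR2HSV)
w=((g>150)&(hsv[...,1]<40)).astype(np.uint8)
for r in(198,203,208):
    c=np.where(w[r,200:340])[0]+200;print("row",r,c.min(),c.max(),T([(c.min()-.5,r),(c.max()+.5,r)],.018).tolist())
for c in(240,250,300,310):
    r=np.where(w[150:215,c])[0]+150;print("col",c,r.min(),T([(c,r.min()-.5)],.018).tolist())
# pocket arc: dark boundary points above the brass
dk=((g<100)).astype(np.uint8);pts=[]
for c in range(255,294):
    r=np.where(dk[200:222,c])[0]
    if len(r) and r[0]>0: pts.append((c,200+r[0]-.5))
print(len(pts),pts[0],pts[len(pts)//2],pts[-1])
P=T(pts,.018)[:,:2]
A=np.c_[P*2,np.ones(len(P))];x=np.linalg.lstsq(A,(P**2).sum(1),rcond=None)[0];print("pocket circle tool",x[:2],np.sqrt(x[2]+x[0]**2+x[1]**2))
# fixed radius 
from scipy.optimize import least_squares
for rr in(.014,.015): print(rr,least_squares(lambda c:np.hypot(*(P-c).T)-rr,[0,0]).x)
m=brass(im);m[300:]=0;m[:200]=0
k=max(blobs(m,100),key=cv2.contourArea);x0,y0,ww,hh=cv2.boundingRect(k);print("brass bbox",x0,y0,ww,hh)
for r in range(y0,y0+hh,6):
    c=np.where(m[r,200:340])[0]+200;print(r,c.min(),c.max(),end="; ")
# neck hole
cs,hi=cv2.findContours(m,cv2.RETR_CCOMP,cv2.CHAIN_APPROX_NONE)
for k2,h in zip(cs,hi[0]):
    if h[3]>=0 and len(k2)>20:
        e=cv2.fitEllipse(k2);print("hole",np.round(e[0],1),np.round(e[1],1),T([e[0]],ez+.0267),)
print("front foot edge at bottom/top",T([(275,y0)],ez-.0173+.001),T([(275,y0)],ez-.0053))
cv2.imwrite("pics/c3.png",cv2.resize(im[180:310,200:350],None,fx=5,fy=4.5,interpolation=2))
```

```text
row 198 200 339 [[0.0212, -0.0551, 0.063], [0.0212, 0.0481, 0.063]]
row 203 200 339 [[0.0174, -0.0553, 0.063], [0.0175, 0.0483, 0.063]]
row 208 200 339 [[0.0136, -0.0555, 0.063], [0.0137, 0.0485, 0.063]]
col 240 150 [[0.0563, -0.0243, 0.0629]]
col 250 150 [[0.0563, -0.0172, 0.0629]]
col 300 151 [[0.0556, 0.0183, 0.0629]]
col 310 153 [[0.0542, 0.0254, 0.0629]]
34 (257, np.float64(215.5)) (274, np.float64(205.5)) (290, np.float64(215.5))
pocket circle tool [ 0.00174019 -0.0004092 ] 0.013793827173427553
0.014 [ 0.00149818 -0.00040888]
0.015 [ 0.00035193 -0.0003975 ]
brass bbox 251 221 45 72
221 271 274; 227 258 288; 233 254 294; 239 252 295; 245 256 291; 251 257 291; 257 256 291; 263 255 292; 269 254 293; 275 254 294; 281 227 320; 287 225 322; hole [273.4 275.8] [24.2 26.1] [[ 0.0018 -0.0005 -0.0267]]
front foot edge at bottom/top [[0.0167 0.0004 0.0163]] [[0.0197 0.0004 0.0053]]
```

View pics/c3.png

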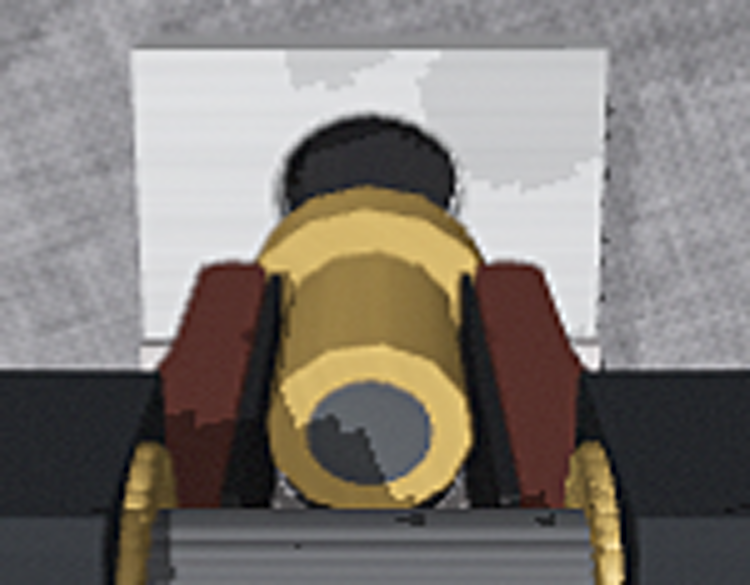

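Call:
arm_command --moves '[[[0,0,0,1.2,0],[0,0,0,1.2,0],[0,0,0,1.0,0],[0,0,0,0.6,0],[0,0,0,0.3,0],[0,0,0,0,0],[0,0,0,0,0]]]'

```text
time: 10.48
ee_pos: [0.5969, 0.161, 0.0385]
tcp_rot: [0.0, 0.816, 0.579, 0.0]
wrist_force: [-0.4, 0.3, -1.3]
gripper_width: 0.0196
grip_force: 30.0
```

Call:
arm_command --moves '[[[0,0,0,0.1,0],[0,0,0,0.1,0],[0,0,0,0,0]]]'

```text
time: 10.85
ee_pos: [0.5965, 0.1609, 0.0361]
tcp_rot: [-0.0, 0.816, 0.579, -0.0]
wrist_force: [0.3, -0.2, -0.3]
gripper_width: 0.0193
grip_force: 30.0
```

Call:
arm_command --moves '[[[0,-0.18,0,-0.1,0],[0,0,0,0,0],[0,0,0,0,0],[0,0,0,0,0],[0,0,0,0,0]]]'

```text
time: 11.48
ee_pos: [0.5959, 0.1593, 0.0371]
tcp_rot: [-0.0, 0.816, 0.579, -0.0]
wrist_force: [-0.5, -0.2, -0.8]
gripper_width: 0.0198
grip_force: 30.0
```

```bash
cat >> h.py <<'E'
def snap(n):
    from plant import arm
    s=arm.read_state();d=arm.get_image("wrist");s2=arm.read_state()
    cv2.imwrite(f"pics/{n}.png",d["image"]);np.savez(f"{n}.npz",**d);np.savez(f"s_{n}.npz",**s)
    print(s["ee_pos"].round(4) if hasattr(s["ee_pos"],"round") else s["ee_pos"],np.round(s2["ee_pos"],4),np.round(s["wrist_force"],1))
    im=d["image"];m=brass(im);m[320:]=0;m[:180]=0;m[:,:230]=0;m[:,320:]=0
    T=lambda uv,z:((cast(d,uv,z,s)-s["ee_pos"])@q(s["tcp_rot"])).round(4)
    cs,hi=cv2.findContours(m,cv2.RETR_CCOMP,cv2.CHAIN_APPROX_NONE)
    for k,h in zip(cs,hi[0]):
        if h[3]>=0 and len(k)>20:
            e=cv2.fitEllipse(k);print("neck hole",np.round(e[0],1),T([e[0]],s["ee_pos"][2]+.0267))
    return d,s,T
E
python3 - <<'E'
from h import *
d,s,T=snap("w4")
im=d["image"]
cv2.imwrite("pics/c4.png",cv2.resize(im[170:320,190:360],None,fx=4,fy=4,interpolation=2))
# far edge of the gauge: strongest vertical gradient per column
g=cv2.GaussianBlur(im.min(2).astype(np.float32),(1,3),0)
dy=np.diff(g[150:230],axis=0)
rows=[150+dy[:,c].argmax()+.5 for c in(235,240,250,260,285,295,305)];print("edge rows",rows,T([(270,np.median(rows))],.018))
E
```

```text
[0.5959 0.1593 0.0371] [0.596  0.1593 0.0372] [-0.5 -0.2 -0.8]
neck hole [273.4 275.8] [[ 0.0018 -0.0005 -0.0267]]
edge rows [np.float64(203.5), np.float64(203.5), np.float64(203.5), np.float64(203.5), np.float64(203.5), np.float64(203.5), np.float64(203.5)] [[ 0.0267 -0.0026  0.0191]]
```

View pics/c4.png

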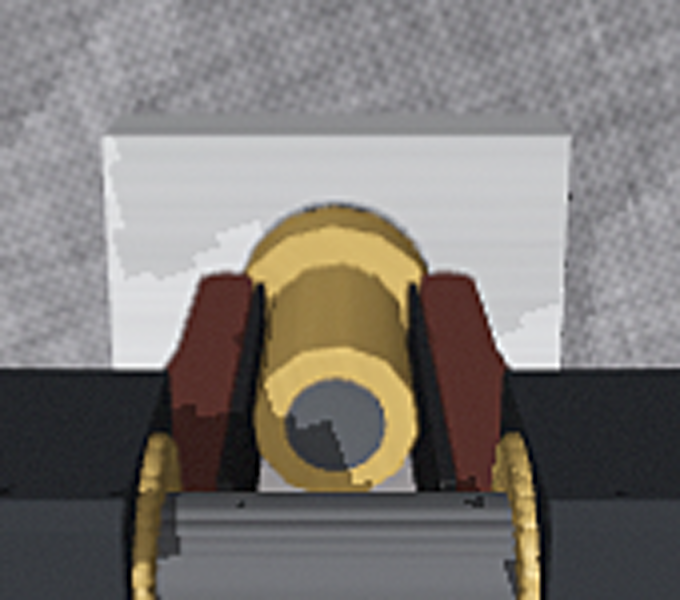

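Call:
arm_command --moves '[[[0,0,0,0.1,0],[0,0,0,0.06,0],[0,0,0,0.05,0],[0,0,0,0,0],[0,0,0,0,0]]]'

```text
time: 12.15
ee_pos: [0.596, 0.1593, 0.0353]
tcp_rot: [-0.0, 0.816, 0.579, 0.0]
wrist_force: [-0.7, -0.2, 4.0]
gripper_width: 0.0194
grip_force: 30.0
```

Call:
arm_command --moves '[[[0,0,0,0.04,0],[0,0,0,0,0],[0,0,0,0,0]]]'

```text
time: 12.52
ee_pos: [0.596, 0.1593, 0.0352]
tcp_rot: [-0.0, 0.816, 0.579, 0.0]
wrist_force: [-1.2, -1.1, 7.2]
gripper_width: 0.0189
grip_force: 30.0
```

Call:
arm_command --moves '[[[0,0,0,-0.5,0],[0,0,0,-1.0,0],[0,-1.0,0,0,0],[0,-1.5,0,0,0],[0,-1.5,0,0,0],[0,-1,0,0,0],[0,0,0,0,0],[0,0,0,0.3,0],[0,0,0,0.3,0],[0,0,0,0,0],[0,0,0,0,0],[0,0,0,0,0]]]'

```text
time: 14.02
ee_pos: [0.5795, 0.1121, 0.0437]
tcp_rot: [0.0, 0.816, 0.579, 0.0]
wrist_force: [0.7, -1.4, -0.3]
gripper_width: 0.0192
grip_force: 30.0
```

Run:
```python
from h import *
d,s,T=snap("w5");im=d["image"]
print(q(s["tcp_rot"])[:2,:2].round(4))
cv2.imwrite("pics/c5.png",cv2.resize(im[120:320,190:360],None,fx=3,fy=3,interpolation=2))
g=cv2.GaussianBlur(im.min(2).astype(np.float32),(1,3),0)
dy=np.diff(g[120:175],axis=0)
rows=[120+dy[:,c].argmax()+.5 for c in(240,250,260,285,295,305)];print("far edge rows",rows,T([(270,np.median(rows))],.018))
dx=np.diff(im.min(2).astype(np.float32),axis=1)
r=225
for r in(215,225):
    l=210+dx[r,210:245].argmax()+.5;rr=305+dx[r,305:340].argmin()+.5;print(r,l,rr,T([(l,r),(rr,r)],.022).tolist())
dk=im.max(2)<100
p=[]
for c in range(250,298):
    k=np.where(dk[195:230,c])[0]
    if len(k): p.append((c,195+k[0]-.5))
print(p)
```

```text
[0.5795 0.1121 0.0437] [0.5795 0.1121 0.0437] [ 0.7 -1.4 -0.3]
neck hole [273.4 275.8] [[ 0.0018 -0.0005 -0.0267]]
[[ 0.3302  0.9439]
 [ 0.9439 -0.3302]]
far edge rows [np.float64(130.5), np.float64(168.5), np.float64(173.5), np.float64(147.5), np.float64(168.5), np.float64(152.5)] [[ 0.0515 -0.0026  0.0257]]
215 216.5 330.5 [[0.0189, -0.0352, 0.0217], [0.019, 0.0343, 0.0217]]
225 216.5 330.5 [[0.0126, -0.0355, 0.0217], [0.0126, 0.0345, 0.0217]]
[(253, np.float64(228.5)), (254, np.float64(226.5)), (255, np.float64(225.5)), (256, np.float64(224.5)), (257, np.float64(223.5)), (258, np.float64(222.5)), (259, np.float64(222.5)), (260, np.float64(221.5)), (261, np.float64(220.5)), (262, np.float64(220.5)), (263, np.float64(219.5)), (264, np.float64(219.5)), (265, np.float64(218.5)), (266, np.float64(218.5)), (267, np.float64(218.5)), (268, np.float64(217.5)), (269, np.float64(217.5)), (270, np.float64(217.5)), (271, np.float64(217.5)), (272, np.float64(217.5)), (273, np.float64(217.5)), (274, np.float64(217.5)), (275, np.float64(217.5)), (276, np.float64(217.5)), (277, np.float64(217.5)), (278, np.float64(217.5)), (279, np.float64(217.5)), (280, np.float64(218.5)), (281, np.float64(218.5)), (282, np.float64(218.5)), (283, np.float64(219.5)), (284, np.float64(219.5)), (285, np.float64(219.5)), (286, np.float64(220.5)), (287, np.float64(220.5)), (288, np.float64(221.5)), (289, np.float64(222.5)), (290, np.float64(223.5)), (291, np.float64(224.5)), (292, np.float64(225.5)), (293, np.float64(226.5)), (294, np.float64(228.5))]
```

View pics/c5.png

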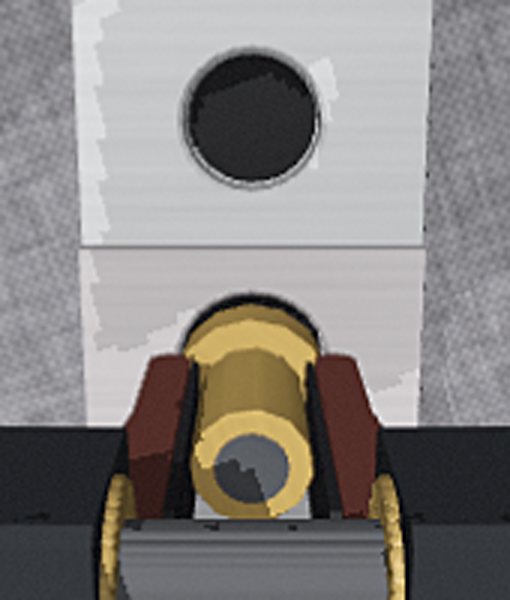

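Run:
```python
from h import *
from scipy.optimize import least_squares
d=dict(np.load("w5.npz"));s=dict(np.load("s_w5.npz"));im=d["image"]
T=lambda uv,z:((cast(d,uv,z,s)-s["ee_pos"])@q(s["tcp_rot"])).round(4)
print([(T([h[0]],.018),h[1]) for h in holes(d,thr=100) if 130<h[0][1]<190 and 250<h[0][0]<300])
g=im.min(2).astype(int);print("seam",[190+g[190:212,c].argmin() for c in(225,240,250,300,315)],T([(274,202)],.022))
dk=im.max(2)<100;p=[]
for c in range(256,292):
    k=np.where(dk[195:230,c])[0];p.append((c,195+k[0]-.5))
P=T(p,.022)[:,:2]
for r in(.0155,.016):print(r,least_squares(lambda c:np.hypot(*(P-c).T)-r,[0,0]).x)
```

```text
[(array([[ 0.0526, -0.0006,  0.0257]]), (41.48634338378906, 43.432151794433594))]
seam [np.int64(202), np.int64(202), np.int64(202), np.int64(202), np.int64(202)] [[ 0.027  -0.0002  0.0217]]
0.0155 [ 0.00195832 -0.00034386]
0.016 [ 0.00141321 -0.0003382 ]
```

Call:
arm_command --moves '[[[0,0.02,0,0.2,0],[0,0,0,0.15,0],[0,0,0,0.08,0],[0,0,0,0.05,0],[0,0,0,0,0],[0,0,0,0,0]]]'

```text
time: 14.82
ee_pos: [0.5796, 0.1122, 0.0389]
tcp_rot: [0.0, 0.816, 0.579, 0.0]
wrist_force: [-0.6, 0.8, -0.9]
gripper_width: 0.0194
grip_force: 30.0
```

Call:
arm_command --moves '[[[0,0,0,0.05,0],[0,0,0,0.05,0],[0,0,0,0,0],[0,0,0,0,0]]]'

```text
time: 15.32
ee_pos: [0.5795, 0.1122, 0.0379]
tcp_rot: [-0.0, 0.816, 0.579, 0.0]
wrist_force: [-1.1, 0.0, -0.1]
gripper_width: 0.0194
grip_force: 30.0
```

Call:
arm_command --moves '[[[0,0,0,0.1,0],[0,0,0,0.1,0],[0,0,0,0.1,0],[0,0,0,0,0],[0,0,0,0,0]]]'

```text
time: 15.95
ee_pos: [0.5795, 0.1122, 0.0348]
tcp_rot: [0.0, 0.816, 0.579, 0.0]
wrist_force: [-0.0, 0.1, -1.2]
gripper_width: 0.0194
grip_force: 30.0
```

Call:
arm_command --moves '[[[0,0,0,0.1,0],[0,0,0,0.1,0],[0,0,0,0.1,0],[0,0,0,0.1,0],[0,0,0,0.05,0],[0,0,0,0,0],[0,0,0,0,0]]]'

```text
time: 16.82
ee_pos: [0.5795, 0.1122, 0.0304]
tcp_rot: [-0.0, 0.816, 0.579, 0.0]
wrist_force: [0.5, -0.5, -1.5]
gripper_width: 0.0192
grip_force: 30.0
```

Call:
arm_command --moves '[[[0,0,0,0.06,0],[0,0,0,0.05,0],[0,0,0,0.02,0],[0,0,0,0,0],[0,0,0,0,0]]]'

```text
time: 17.45
ee_pos: [0.5796, 0.1122, 0.0293]
tcp_rot: [-0.0, 0.816, 0.579, 0.0]
wrist_force: [-1.5, 0.2, 5.3]
gripper_width: 0.0195
grip_force: 30.0
```

Call:
arm_command --moves '[[[0.3,0,0,0,0],[0.5,0,0,0,0],[0.5,0,0,0,0],[0.5,0,0,0,0],[0.5,0,0,-0.5,0],[0.5,0,0,-1.5,0],[0.5,0,0,-2.5,0],[0.5,0,0,-3,0],[0.5,0,0,-3,0],[0.5,0,0,-2,0],[0.5,0,0,0,0],[0.5,0,0,0,0],[0.5,0,0,0,0],[0.5,0,0,0,0]]]'

```text
time: 19.2
ee_pos: [0.5791, 0.112, 0.1532]
tcp_rot: [-0.0, 0.816, 0.579, -0.001]
wrist_force: [0.6, 0.3, -0.4]
gripper_width: 0.044
grip_force: 0.0
```

Run:
```python
from h import *
d,s,T=snap("w6")
im=d["image"];m=brass(im);m[:150]=0;m[250:]=0;m[:,:240]=0;m[:,310:]=0
cs,hi=cv2.findContours(m,cv2.RETR_CCOMP,cv2.CHAIN_APPROX_NONE)
for k,h in zip(cs,hi[0]):
    if h[3]>=0 and len(k)>15:
        e=cv2.fitEllipse(k);mk=np.zeros(m.shape,np.uint8)
        o,M=pose(d,s);uu=cv2.boundingRect(k)
        print("hole",np.round(e[0],1),cast(d,[e[0]],.056,s))
k=max(blobs(m,50),key=cv2.contourArea);mk=cv2.drawContours(np.zeros_like(m),[k],-1,255,-1)
v,u=np.where((mk>0)&(m>0)&(d["range_z"]>0));p=cv2.undistortPoints(np.c_[u,v].astype(float).reshape(-1,1,2),d["intrinsics"],d["distortion"]).reshape(-1,2)
r=d["range_z"][v,u];o,M=pose(d,s);P=(np.c_[p,np.ones(len(p))]*r[:,None])@M.T+o
print("brass z percentiles",np.percentile(P[:,2],[1,10,30,50,80,95,99]).round(4))
cv2.imwrite("pics/c6.png",im[60:330,120:440])
```

```text
[0.5791 0.112  0.1532] [0.5792 0.1121 0.1534] [ 0.6  0.3 -0.4]
neck hole [274.1 212.1] [[ 0.0328 -0.0002 -0.0267]]
hole [274.1 212.1] [[0.57956478 0.11391267 0.056     ]]
brass z percentiles [0.0202 0.0226 0.0236 0.0354 0.0553 0.0561 0.0566]
```

View pics/c6.png

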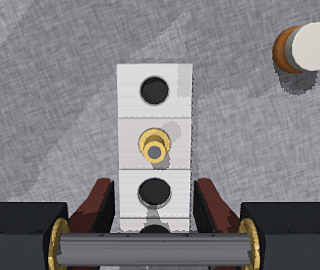

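The crop shows the bush upright in pocket 2 (crop 155,148) and released. Its top is at z = 0.056 m and the foot's shoulder at 0.024 m, exactly what a fully seated bush gives.

```bash
python3 -c "
from plant import arm
print(arm.job_done())"
```

```text
the job is handed in; nothing more can be done
None
```

The bush from the blue tray has a 30 mm foot: it rested on pocket 1 without entering (about 7 N), went fully home in pocket 2 (31 mm) and was released there, and the job is handed in.

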